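# Start the sauna at its control unit

## Task

Start the sauna: on the control unit push the white power key, then the blue fan key, then the red heater key, one at a time, each all the way down and let go before the next. Leave the green steam key alone and do not disturb the other things on the bench.

Things in the scene. Friction and masses are not known exactly. Their poses are not given: they have to be found in the camera images.
- console: sauna control unit, fixed to the bench: a flat dark box with a wooden rim, 160 x 296 mm (x, y), 60 mm high; origin at the centre of its underside, z up. Its four round push keys stand in one row parallel to its y axis, 15 mm from its middle towards -x, 62 mm apart; which colour is in which place changes. A dark display strip lies beyond them (+x side)
- white_key_top (a point): centre of the top face of the white (power) push key, 32 mm diameter, standing 14 mm above the unit's top (74 mm above the bench) when out, inside a flat aluminium collar of 42 mm diameter; z up; the point moves down with the key
- white_key (a joint): how far the white (power) key is pushed down, m: 0 out, 0.008 bottomed. A spring key: about 1.3 N starts it, 4.5 N bottoms it; let go, it springs back only part of the way and stays sunk by about 0.0035 (switched on)
- blue_key_top (a point): centre of the top face of the blue (fan) push key, 32 mm diameter, standing 14 mm above the unit's top (74 mm above the bench) when out, inside a flat aluminium collar of 42 mm diameter; z up; the point moves down with the key
- blue_key (a joint): how far the blue (fan) key is pushed down, m: 0 out, 0.008 bottomed. A spring key: about 1.3 N starts it, 4.5 N bottoms it; let go, it springs back only part of the way and stays sunk by about 0.0035 (switched on)
- red_key_top (a point): centre of the top face of the red (heater) push key, 32 mm diameter, standing 14 mm above the unit's top (74 mm above the bench) when out, inside a flat aluminium collar of 42 mm diameter; z up; the point moves down with the key
- red_key (a joint): how far the red (heater) key is pushed down, m: 0 out, 0.008 bottomed. A spring key: about 1.3 N starts it, 4.5 N bottoms it; let go, it springs back only part of the way and stays sunk by about 0.0035 (switched on)
- green_key_top (a point): centre of the top face of the green (steam) push key, 32 mm diameter, standing 14 mm above the unit's top (74 mm above the bench) when out, inside a flat aluminium collar of 42 mm diameter; z up; the point moves down with the key
- green_key (a joint): how far the green (steam) key is pushed down, m: 0 out, 0.008 bottomed. A spring key: about 1.3 N starts it, 4.5 N bottoms it; let go, it springs back only part of the way and stays sunk by about 0.0035 (switched on)
- mug: beige ceramic mug, 80 mm diameter, 92 mm high, handle on its +y side; bystander, loose; origin at the centre of its underside
- deodorant: closed deodorant stick, upright, white with a blue cap, 42 mm diameter, 108 mm high; bystander, loose; origin at the centre of its underside
- pumice: grey pumice stone, 52 x 90 x 36 mm; bystander, loose; origin at the centre of its underside
- soap_dish: birch soap dish with a green soap in it, 90 x 130 x 30 mm; bystander, loose; origin at the centre of its underside
- sand_timer: sand timer in a wooden frame, upright, 68 mm diameter, 120 mm high; bystander, loose; origin at the centre of its underside
- brush: birch scrubbing brush, bristles down, 160 x 55 x 44 mm; bystander, loose; origin at the centre of its underside

How it is judged (in metres and radians):
On the way, in this order (a step that is already met when the one before it is completed fails the run):
1. the white power key is pushed down (6 mm or more) while blue and red are still out (value of joint white_key above 0.006 m and value of joint each of blue_key, red_key below 0.002 m), for 0.05 s.
2. white let go, the blue fan key is pushed down (6 mm or more) (value of joint blue_key above 0.006 m and value of joint white_key between 0.002 and 0.005 m and value of joint red_key below 0.002 m), for 0.05 s.
3. white and blue let go, the red heater key is pushed down (6 mm or more) (value of joint red_key above 0.006 m and value of joint white_key between 0.002 and 0.005 m and value of joint blue_key between 0.002 and 0.005 m), for 0.05 s.
At the end, for the whole second after the job is handed in: the white, blue and red keys have been let go and rest partly sunk (2 to 5 mm down), at rest; the green key is out (less than 2 mm down) (value of joint white_key between 0.002 and 0.005 m and value of joint blue_key between 0.002 and 0.005 m and value of joint red_key between 0.002 and 0.005 m and value of joint green_key below 0.002 m and velocity of joint white_key between -0.003 and 0.003 m/s and velocity of joint blue_key between -0.003 and 0.003 m/s and velocity of joint red_key between -0.003 and 0.003 m/s); the robot touches nothing.
It fails at once if a key is pushed (over 3 mm) before one that comes ahead of it in the order white, blue, red ((value of joint blue_key above 0.003 m and value of joint white_key below 0.002 m) or (value of joint red_key above 0.003 m and value of joint white_key below 0.002 m) or (value of joint red_key above 0.003 m and value of joint blue_key below 0.002 m)).
It fails at once if two of these keys are held down together (both over 5 mm) (value of joint each of white_key, blue_key above 0.005 m or value of joint each of white_key, red_key above 0.005 m or value of joint each of blue_key, red_key above 0.005 m).
It fails at once if the green steam key is pushed (over 2 mm) (value of joint green_key above 0.002 m).
It fails at once if another thing on the bench is shifted by over 25 mm (distance of any of mug, deodorant, pumice, soap_dish, sand_timer, brush from where it was at the start of the episode above 0.025 m).
It fails at once if another thing on the bench is tipped over (angle between any of mug, deodorant, pumice, soap_dish, sand_timer, brush's own z axis and vertical above 0.4 rad).
It also fails if it takes over 38 s, if anything falls off the work surface, if the arm or the gripper's body presses on something with over 40 N, if the wrist force passes 120 N, or if a joint passes its speed limit or range.

## Robot

A 6-joint arm with a two-finger parallel gripper is mounted at the origin on the work surface. World frame = base frame: x ahead of the robot, y to its left, z up, the work surface at z = 0. Lengths are in mm, angles in rad, forces in N, time in s.
With the tool pointing down it reaches from about 275 to 750 mm from the base axis. Payload 10.2 kg.
Tool frame: the origin (TCP) lies midway between the tips of the shut fingers; the grasp point (between the pads) lies 19 mm behind it; z points along the fingers, y is the line along which they close (so a half turn about z gives the same grasp; the last joint's range is limited). The gripper opens to 85 mm and grips with 20 to 120 N. Pads are 22 mm wide; open, the fingers measure 114 mm over their backs; the gripper's body (76 mm by 85 mm) begins 54 mm behind the grasp point. The pads swing forward as they close: fully open they stand 13 mm farther back than shut.
Start: joints at [-1.471, 0.313, 1.498, -0, 1.331, -0.223], TCP at [166.529, -497.895, 231.294] pointing down, gripper open.
Joint ranges: [-2.94, 2.94], [-0.97, 2.17], [0.19, 2.56], [-1.23, 4.37], [0.02, 3.11], [-2.88, 2.88]. Speed limits (rad/s): [2.39, 2.39, 3.01, 3.14, 3.14, 3.14].

## Interface

Orientations are given as a unit quaternion [w, x, y, z].
In Python, from rig import ctrl gives the robot as it stands.
- The arm moves only by the tool arm_command, never from a script. Its argument "increments" is a list of rows, each an object with "dr": the turn, a rotation vector about the tool's x, y, z in units of pi/4 rad (1.0 is pi/4 rad), a list of three; "offset": the shift along the tool's x, y, z in units of 120 mm (1.0 is 120 mm), a list of three; "hand": the opening, from -1 (shut) to 1 (fully open). A call has 1 to 8 rows; each row shifts and turns the commanded pose from where the row before left it, along the tool's axes as they then stand; what a row does not reach is not made up. A row lasts 1/10 s, in which the tool goes at most 50 mm and 8.59 degrees, less where a joint would pass 70% of its speed; a pose out of reach is approached as far as the arm can. A call with a number of a shift or a turn outside -1 to 1 is refused whole. A call with a gripper value outside its range is refused whole. The fingers move at their own pace and stop on an object; "grip_force" is the grip in N (left out, the last holds). Time passes only in rows, so rows that do not move let the fingers close. It gives the time, the measured TCP pose, the force, the opening and the grip force at its end, in the units of the state.
- ctrl.sense(): the state, without advancing time (a new reading comes with each control period).
- ctrl.capture(name): name is "scene" or "top"; returns the picture (480x640x3 uint8, red, green, blue); there is no depth.
- ctrl.camera_info(name): a dict with "K" (3x3 intrinsics, pixels), "dist" ([k1, k2, p1, p2, k3] as OpenCV has them; the pictures are not rectified), "R" (3x3) and "t" (3): a world point X has camera coordinates R X + t. Camera axes: x right, y down, z forward; pixel columns grow to the right and rows downward; lengths in mm; the calibration is good to about 2 mm. A picture is of the moment at which its call begins. camera_info takes no time and is no camera call.
- ctrl.finish_job(): hands the job in; it is judged then, once.
The state is a dict: "time_s": time; "joints": joint angles; "dq": joint speeds; "tau": joint torques, N m; "eef_pos": TCP position; "ee_rot": TCP orientation; "force": force on the tool from outside, world axes, zero at the start; "wrist_torque": the same for the moment, N m; "grip_width": opening from 0.0 (shut) to 1.0 (fully open); "grip_force": force on a finger pad.
Only numpy, scipy, OpenCV 4.12 (cv2) and the standard library are available. Lean on these libraries where they do the work, as an engineer would, in place of code of your own. Each camera call takes 0.05 s, during which the arm holds its last target. There are 200 camera calls.

## Working session

There is one attempt and no reset: what is moved stays moved. The work goes in short steps, Python scripts to look and compute and a tool call to move; the robot and the scene stay as the last step left them, time stands still between calls to the robot, and variables do not carry over. Pictures are saved under pics/ and viewed, at most 10 in all, crops included, and the job is handed in when it is done.

Besides the shell and the picture viewer there is one more tool, called after "Request:" in YAML: its name, and indented under it one key for each argument. arm_command: Moves the arm, as the interface text tells. Shifts and turns lie within -1 to 1; 1 stands for 120 mm of shift or pi/4 rad of turn. Its arguments: {"type":"object","properties":{"increments":{"type":"array"},"grip_force":{"type":"number"}},"required":["increments"]}

```bash
mkdir -p pics; python3 - <<'E'
from rig import ctrl
import cv2
for n in("scene","top"):
    cv2.imwrite(f"pics/{n}0.png",ctrl.capture(n)[:,:,::-1])
s=ctrl.sense();print(s)
E
```

```text
{'time_s': 0.1, 'joints': array([-1.47141280e+00,  3.13408717e-01,  1.49831663e+00,  2.30564304e-05,
        1.33105340e+00, -2.23406482e-01]), 'dq': array([ 0.00284768, -0.0008992 , -0.00320366,  0.00146507,  0.00022236,
       -0.00108603]), 'tau': array([ 2.28981655e-03, -4.12898648e+01, -2.60144681e+01, -2.55855384e-04,
        2.95962163e-03, -4.52496408e-05]), 'eef_pos': array([ 166.50513967, -497.65977471,  230.8015553 ]), 'ee_rot': array([-5.91214349e-04,  9.87004341e-01,  1.60692501e-01,  4.79275758e-05]), 'force': array([-0.13245492,  0.47965408, -0.06003527]), 'wrist_torque': array([-0.00048493, -0.02301321,  0.06261415]), 'grip_force': 0.0, 'grip_width': 1.0022344569868782}
```

View pics/top0.png

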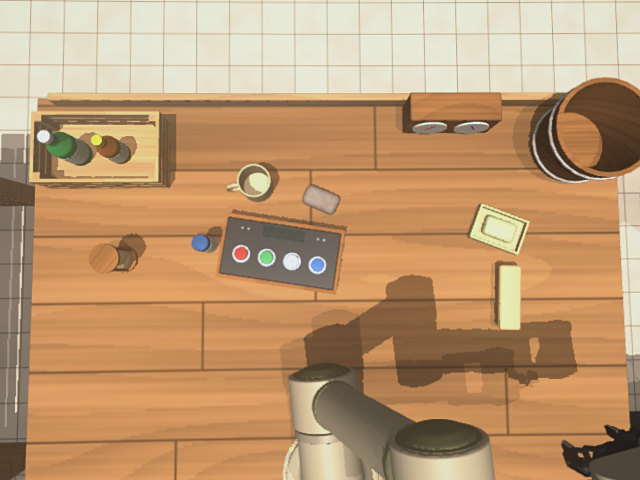

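View pics/scene0.png

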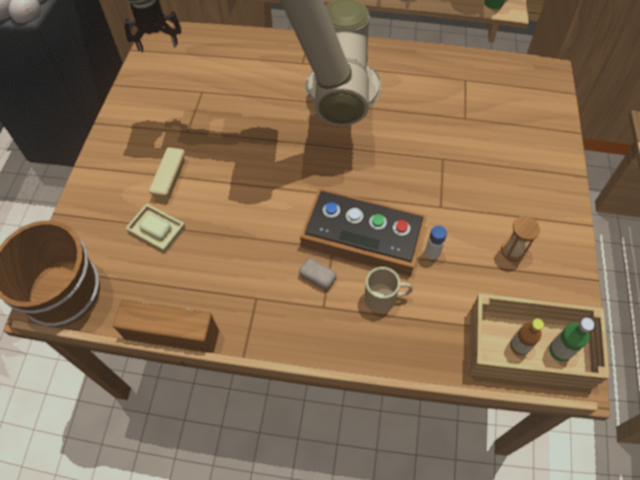

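Top view: red (241,254), green (266,258), white (291,262), blue (317,265); scene view: blue (332,210), white (355,215), green (378,221), red (401,227). The deodorant stands just beyond the red end. I'll enlarge a crop to get closer readings.

```bash
python3 - <<'E'
import cv2,numpy as np
a=cv2.imread("pics/top0.png")[235:285,225:335];b=cv2.imread("pics/scene0.png")[190:245,310:420]
f=lambda i:cv2.resize(i,None,fx=5,fy=5,interpolation=cv2.INTER_CUBIC)
cv2.imwrite("pics/crop0.png",np.vstack([f(a),f(b)]))
E
cat > h.py <<'E'
import cv2,numpy as np
from rig import ctrl
def ray(cam,uv,z):
    """world points at height z seen at pixels uv"""
    c=ctrl.camera_info(cam);R,t=np.array(c["R"]),np.array(c["t"])
    n=cv2.undistortPoints(np.array(uv,float).reshape(-1,1,2),np.array(c["K"]),np.array(c["dist"]))[:,0]
    d=np.c_[n,np.ones(len(n))]@R; o=-R.T@t
    return o+d*((z-o[2])/d[:,2])[:,None]
E
python3 - <<'E'
from h import *
print(ray("top",[(241,254),(266,258),(291.5,262),(317.5,265)],74).round(1))
print(ray("scene",[(401,227),(378,221),(355,215),(332,210)],74).round(1))
E
```

```text
[[543.2 217.   74. ]
 [533.2 157.4  74. ]
 [523.2  96.5  74. ]
 [515.6  34.3  74. ]]
[[547.4 218.4  74. ]
 [537.7 159.3  74. ]
 [527.9  99.6  74. ]
 [520.9  39.6  74. ]]
```

View pics/crop0.png

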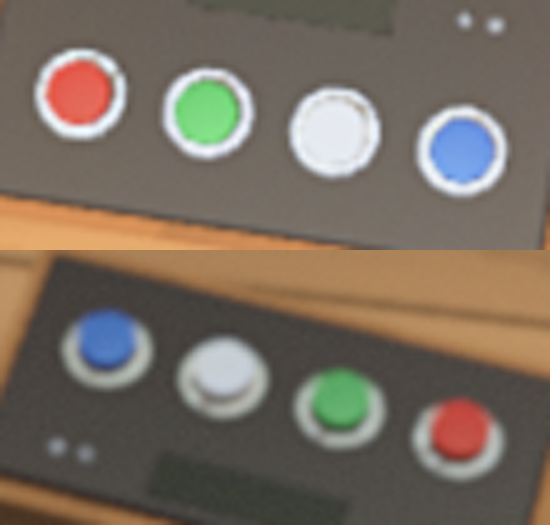

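The crop shows the key faces at, top half, red (79,93), green (207,112), white (333,131), blue (463,151); bottom half, blue (107,333), white (225,365), green (342,395), red (462,424).

```bash
python3 - <<'E'
from h import *
g=lambda l,o:(np.array(l)+.5)/5-.5+o
a=ray("top",g([(79,93),(207,112),(333,131),(463,151)],(225,235)),74)
b=ray("scene",g([(462,174),(342,145),(225,115),(107,83)],(310,190)),74)
m=(a+b)[:,:2]/2
print(a.round(1),b.round(1))
k=np.array([1.5,.5,-.5,-1.5]);c=m.mean(0);d=(k@(m-c));d/=np.hypot(*d)
print(c,d); p=c+62*k[:,None]*d;print(p.round(1))
from scipy.spatial.transform import Rotation as Ro
s=ctrl.sense();q=s["ee_rot"];R=Ro.from_quat(np.r_[q[1:],q[0]])
print(R.as_matrix().round(3),ctrl.camera_info("top")["t"])
for n,i in(("w",2),("b",3),("r",0)):
    print(n,(R.inv().apply(np.r_[p[i],110]-s["eef_pos"])/120).round(3))
E
```

```text
[[545.1 218.4  74. ]
 [535.6 157.4  74. ]
 [526.1  97.2  74. ]
 [516.1  35.   74. ]] [[539.4 220.4  74. ]
 [530.6 158.7  74. ]
 [520.8  97.8  74. ]
 [509.7  35.5  74. ]]
[527.91267474 127.53841692] [0.1573146  0.98754854]
[[542.5 219.4]
 [532.8 158.2]
 [523.   96.9]
 [513.3  35.7]]
[[ 0.948  0.317 -0.   ]
 [ 0.317 -0.948  0.001]
 [ 0.    -0.001 -1.   ]] [  25.52376238  589.0401673  1171.49455268]
w [ 4.389 -3.755  1.012]
b [ 4.15  -3.297  1.012]
r [ 4.867 -4.672  1.013]
```

Request:
arm_command:
  increments:
    - {"dr":[0,0,0],"offset":[0.25,-0.214,0],"hand":-1}
    - {"dr":[0,0,0],"offset":[0.25,-0.214,0],"hand":-1}
    - {"dr":[0,0,0],"offset":[0.25,-0.214,0],"hand":-1}
    - {"dr":[0,0,0],"offset":[0.25,-0.214,0],"hand":-1}
    - {"dr":[0,0,0],"offset":[0.25,-0.214,0],"hand":-1}
    - {"dr":[0,0,0],"offset":[0.25,-0.214,0],"hand":-1}
    - {"dr":[0,0,0],"offset":[0.25,-0.214,0],"hand":-1}
    - {"dr":[0,0,0],"offset":[0.25,-0.214,0],"hand":-1}
  grip_force: 30

```text
time_s: 0.9
eef_pos: [329.4, -225.4, 231.2]
ee_rot: [-0.0, 0.987, 0.161, -0.0]
force: [1.2, -0.3, 0.0]
grip_width: 0.003
grip_force: 0.0
```

Request:
arm_command:
  increments:
    - {"dr":[0,0,0],"offset":[0.25,-0.214,0],"hand":-1}
    - {"dr":[0,0,0],"offset":[0.25,-0.214,0],"hand":-1}
    - {"dr":[0,0,0],"offset":[0.25,-0.214,0],"hand":-1}
    - {"dr":[0,0,0],"offset":[0.25,-0.214,0],"hand":-1}
    - {"dr":[0,0,0],"offset":[0.25,-0.214,0],"hand":-1}
    - {"dr":[0,0,0],"offset":[0.25,-0.214,0],"hand":-1}
    - {"dr":[0,0,0],"offset":[0.25,-0.214,0],"hand":-1}
    - {"dr":[0,0,0],"offset":[0,0,0],"hand":-1}

```text
time_s: 1.7
eef_pos: [472.1, 13.3, 230.8]
ee_rot: [-0.0, 0.987, 0.163, -0.0]
force: [0.1, -0.8, -0.6]
grip_width: -0.004
grip_force: 0.0
```

```bash
cat > d.py <<'E'
from h import *
from scipy.spatial.transform import Rotation as Ro
P=dict(w=(523,96.9),b=(513.3,35.7),r=(542.5,219.4))
def go(n,z):
    s=ctrl.sense();q=s["ee_rot"];R=Ro.from_quat(np.r_[q[1:],q[0]])
    print(s["time_s"],s["eef_pos"].round(1),s["force"].round(2),s["grip_width"],"move",(R.inv().apply(np.r_[P[n],z]-s["eef_pos"])/120).round(3))
E
python3 -c "
from d import *
go('w',100)"
```

```text
1.7 [472.1  13.3 230.8] [ 0.12 -0.81 -0.55] -0.004208810411121658 move [ 0.626 -0.522  1.091]
```

Request:
arm_command:
  increments:
    - {"dr":[0,0,0],"offset":[0.21,-0.174,0.1],"hand":-1}
    - {"dr":[0,0,0],"offset":[0.21,-0.174,0.1],"hand":-1}
    - {"dr":[0,0,0],"offset":[0.206,-0.174,0.1],"hand":-1}
    - {"dr":[0,0,0],"offset":[0,0,0.3],"hand":-1}
    - {"dr":[0,0,0],"offset":[0,0,0.3],"hand":-1}
    - {"dr":[0,0,0],"offset":[0,0,0.1],"hand":-1}
    - {"dr":[0,0,0],"offset":[0,0,0],"hand":-1}

```text
time_s: 2.4
eef_pos: [521.7, 92.9, 110.3]
ee_rot: [-0.0, 0.987, 0.16, -0.002]
force: [-0.7, 0.3, 1.0]
grip_width: 0.001
grip_force: 0.0
```

```bash
python3 - <<'E'
from d import *
go('w',66)
f=lambda i:cv2.resize(i,None,fx=4,fy=4,interpolation=cv2.INTER_CUBIC)
a=ctrl.capture("top")[200:300,200:350,::-1];b=ctrl.capture("scene")[160:260,290:440,::-1]
cv2.imwrite("pics/c1.png",f(np.hstack([a[20:],b[:80]])[:,:]) if 0 else cv2.resize(np.vstack([a,b]),None,fx=3,fy=3,interpolation=cv2.INTER_CUBIC))
E
```

```text
2.4 [521.7  92.9 110.3] [-0.73  0.34  0.97] 0.0010640491959797284 move [ 0.022 -0.028  0.369]
```

View pics/c1.png

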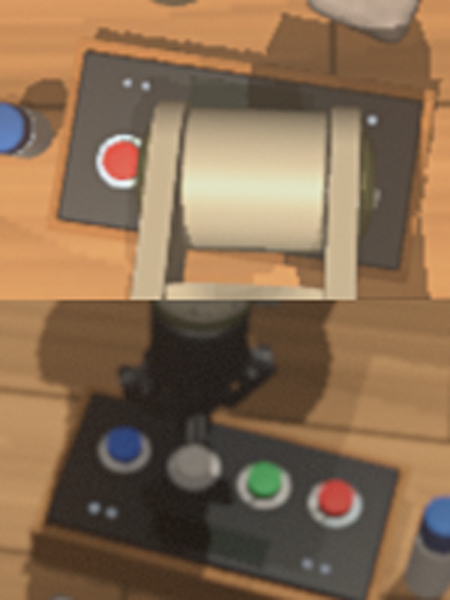

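The scene view shows the shut fingertips just above the white key at about (195,440) of the crop; blue, green and red are clear of them. Pressing slowly.

Request:
arm_command:
  increments:
    - {"dr":[0,0,0],"offset":[0.02,-0.026,0.08],"hand":-1}
    - {"dr":[0,0,0],"offset":[0,0,0.08],"hand":-1}
    - {"dr":[0,0,0],"offset":[0,0,0.05],"hand":-1}
    - {"dr":[0,0,0],"offset":[0,0,0],"hand":-1}
    - {"dr":[0,0,0],"offset":[0,0,0],"hand":-1}

```text
time_s: 3.0
eef_pos: [523.8, 97.1, 86.1]
ee_rot: [0.0, 0.987, 0.161, -0.0]
force: [-0.2, 0.3, 0.2]
grip_width: 0.002
grip_force: 0.0
```

```bash
python3 -c "
from d import *
go('w',66)"
```

```text
3.0 [523.8  97.1  86.1] [-0.17  0.3   0.24] 0.00198767728449463 move [-0.007 -0.001  0.168]
```

Request:
arm_command:
  increments:
    - {"dr":[0,0,0],"offset":[0,0,0.08],"hand":-1}
    - {"dr":[0,0,0],"offset":[0,0,0.04],"hand":-1}
    - {"dr":[0,0,0],"offset":[0,0,0.03],"hand":-1}
    - {"dr":[0,0,0],"offset":[0,0,0.015],"hand":-1}
    - {"dr":[0,0,0],"offset":[0,0,0],"hand":-1}
    - {"dr":[0,0,0],"offset":[0,0,0],"hand":-1}

```text
time_s: 3.6
eef_pos: [523.8, 97.1, 66.3]
ee_rot: [0.0, 0.987, 0.161, -0.0]
force: [0.4, 0.5, 1.5]
grip_width: -0.001
grip_force: 0.8
```

Request:
arm_command:
  increments:
    - {"dr":[0,0,0],"offset":[0,0,0.015],"hand":-1}
    - {"dr":[0,0,0],"offset":[0,0,0],"hand":-1}
    - {"dr":[0,0,0],"offset":[0,0,0],"hand":-1}

```text
time_s: 3.9
eef_pos: [523.9, 97.1, 65.9]
ee_rot: [0.0, 0.987, 0.161, 0.0]
force: [-5.0, -1.1, 16.4]
grip_width: 0.002
grip_force: 7.9
```

Bottomed (16 N). Lift and move to blue.

Request:
arm_command:
  increments:
    - {"dr":[0,0,0],"offset":[0,0,-0.08],"hand":-1}
    - {"dr":[0,0,0],"offset":[0,0,-0.2],"hand":-1}
    - {"dr":[0,0,0],"offset":[0,0,0],"hand":-1}
    - {"dr":[0,0,0],"offset":[-0.12,0.23,0],"hand":-1}
    - {"dr":[0,0,0],"offset":[-0.12,0.23,0],"hand":-1}
    - {"dr":[0,0,0],"offset":[0,0,0],"hand":-1}
    - {"dr":[0,0,0],"offset":[0,0,0],"hand":-1}

```text
time_s: 4.6
eef_pos: [513.8, 35.5, 97.7]
ee_rot: [-0.0, 0.987, 0.16, -0.0]
force: [0.6, 0.4, 0.1]
grip_width: 0.002
grip_force: 0.0
```

```bash
python3 - <<'E'
from d import *
go('b',66)
cv2.imwrite("pics/c2.png",cv2.resize(ctrl.capture("scene")[160:260,290:440,::-1],None,fx=5,fy=5,interpolation=cv2.INTER_CUBIC))
E
```

```text
4.6 [513.8  35.5  97.7] [0.58 0.39 0.1 ] 0.002140601696973537 move [-0.003 -0.003  0.264]
```

View pics/c2.png

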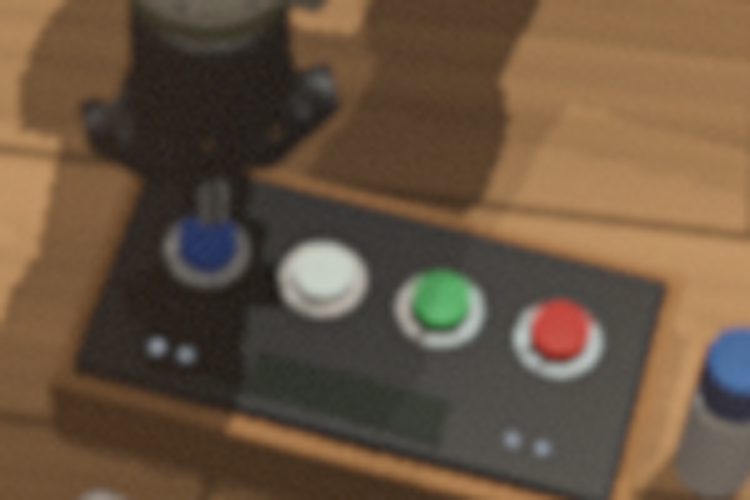

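White key at (323,272) now sits visibly lower in its collar than green and red (latched); fingertips are over blue at (210,215). Press blue.

Request:
arm_command:
  increments:
    - {"dr":[0,0,0],"offset":[0,0,0.12],"hand":-1}
    - {"dr":[0,0,0],"offset":[0,0,0.07],"hand":-1}
    - {"dr":[0,0,0],"offset":[0,0,0.04],"hand":-1}
    - {"dr":[0,0,0],"offset":[0,0,0.03],"hand":-1}
    - {"dr":[0,0,0],"offset":[0,0,0.015],"hand":-1}
    - {"dr":[0,0,0],"offset":[0,0,0],"hand":-1}
    - {"dr":[0,0,0],"offset":[0,0,0],"hand":-1}

```text
time_s: 5.35
eef_pos: [513.9, 36.2, 66.0]
ee_rot: [-0.0, 0.987, 0.161, 0.0]
force: [-5.4, 3.3, 10.1]
grip_width: -0.006
grip_force: 5.1
```

Bottomed (10 N). Lift, cross high over green to red.

Request:
arm_command:
  increments:
    - {"dr":[0,0,0],"offset":[0,0,-0.08],"hand":-1}
    - {"dr":[0,0,0],"offset":[0,0,-0.3],"hand":-1}
    - {"dr":[0,0,0],"offset":[0.143,-0.275,0],"hand":-1}
    - {"dr":[0,0,0],"offset":[0.143,-0.275,0],"hand":-1}
    - {"dr":[0,0,0],"offset":[0.143,-0.275,0],"hand":-1}
    - {"dr":[0,0,0],"offset":[0.143,-0.275,0],"hand":-1}
    - {"dr":[0,0,0],"offset":[0.143,-0.275,0],"hand":-1}
    - {"dr":[0,0,0],"offset":[0,0,0],"hand":-1}

```text
time_s: 6.15
eef_pos: [543.1, 222.9, 111.1]
ee_rot: [-0.0, 0.987, 0.163, 0.001]
force: [0.4, 0.3, -0.4]
grip_width: 0.005
grip_force: 0.0
```

```bash
python3 - <<'E'
from d import *
cv2.imwrite("pics/c3.png",cv2.resize(ctrl.capture("scene")[160:260,290:440,::-1],None,fx=5,fy=5,interpolation=cv2.INTER_CUBIC))
go('r',66)
E
```

```text
6.2 [543.  220.9 110.9] [-0.84 -0.68 -0.72] 0.000916128466222479 move [-0.008  0.011  0.374]
```

View pics/c3.png

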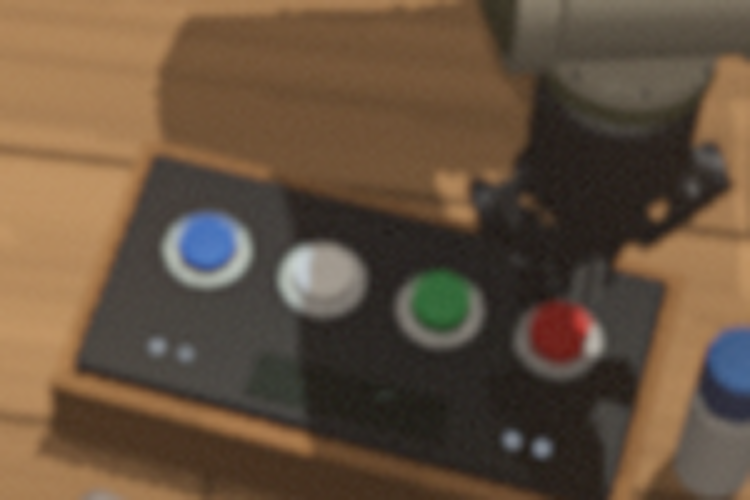

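Blue at (208,241) and white at (323,272) look sunk; fingertips stand over red. I'll confirm blue's sinking numerically against the first picture.

```bash
python3 - <<'E'
from h import *
a=cv2.imread("pics/scene0.png");b=ctrl.capture("scene")[:,:,::-1]
for n,i in(("0",a),("1",b)):
    r=i[195:225,318:346].astype(int)
    m=np.clip(r[:,:,0]-r[:,:,2]-40,0,None).astype(float);v,u=np.mgrid[195:225,318:346]
    print(n,(u*m).sum()/m.sum(),(v*m).sum()/m.sum(),(m>0).sum())
c=ctrl.camera_info("scene")
for z in(74,70.5):
    print(cv2.projectPoints(np.array([[513.3,35.7,z]]),cv2.Rodrigues(np.array(c["R"]))[0],np.array(c["t"]),np.array(c["K"]),np.array(c["dist"]))[0].ravel())
E
```

```text
0 330.92193126022914 207.26906710310965 110
1 331.0030173943912 207.911430599929 104
[330.89695712 207.3785205 ]
[330.89733761 208.13272385]
```

Blue sank as expected (0.64 px measured, 0.75 px predicted). Press red.

Request:
arm_command:
  increments:
    - {"dr":[0,0,0],"offset":[0,0,0.15],"hand":-1}
    - {"dr":[0,0,0],"offset":[0,0,0.09],"hand":-1}
    - {"dr":[0,0,0],"offset":[0,0,0.05],"hand":-1}
    - {"dr":[0,0,0],"offset":[0,0,0.04],"hand":-1}
    - {"dr":[0,0,0],"offset":[0,0,0.03],"hand":-1}
    - {"dr":[0,0,0],"offset":[0,0,0.02],"hand":-1}
    - {"dr":[0,0,0],"offset":[0,0,0],"hand":-1}
    - {"dr":[0,0,0],"offset":[0,0,0],"hand":-1}

```text
time_s: 7.05
eef_pos: [543.3, 219.0, 66.0]
ee_rot: [0.0, 0.987, 0.161, 0.0]
force: [-2.8, -3.7, 6.5]
grip_width: 0.006
grip_force: 3.5
```

Request:
arm_command:
  increments:
    - {"dr":[0,0,0],"offset":[0,0,0],"hand":-1}
    - {"dr":[0,0,0],"offset":[0,0,-0.08],"hand":-1}
    - {"dr":[0,0,0],"offset":[0,0,-0.3],"hand":-1}
    - {"dr":[0,0,0],"offset":[0,0,-0.4],"hand":-1}
    - {"dr":[0,0,0],"offset":[0,0,-0.4],"hand":-1}
    - {"dr":[0,0,0],"offset":[0,0,0],"hand":-1}
    - {"dr":[0,0,0],"offset":[0,0,0],"hand":-1}

```text
time_s: 7.75
eef_pos: [543.2, 219.5, 207.9]
ee_rot: [-0.0, 0.987, 0.161, 0.001]
force: [-0.9, 0.8, -1.6]
grip_width: 0.003
grip_force: 0.0
```

```bash
python3 - <<'E'
from h import *
a=cv2.imread("pics/scene0.png");b=ctrl.capture("scene")[:,:,::-1]
for i in(a,b):
    r=i[212:242,388:416].astype(int)
    m=np.clip(r[:,:,2]-r[:,:,1]-60,0,None).astype(float);v,u=np.mgrid[212:242,388:416]
    print((u*m).sum()/m.sum(),(v*m).sum()/m.sum(),(m>0).sum())
cv2.imwrite("pics/c4.png",cv2.resize(b[160:260,290:440],None,fx=5,fy=5,interpolation=cv2.INTER_CUBIC))
E
```

```text
401.55931148900873 225.2542513479884 112
401.42186266771904 226.076953433307 102
```

View pics/c4.png

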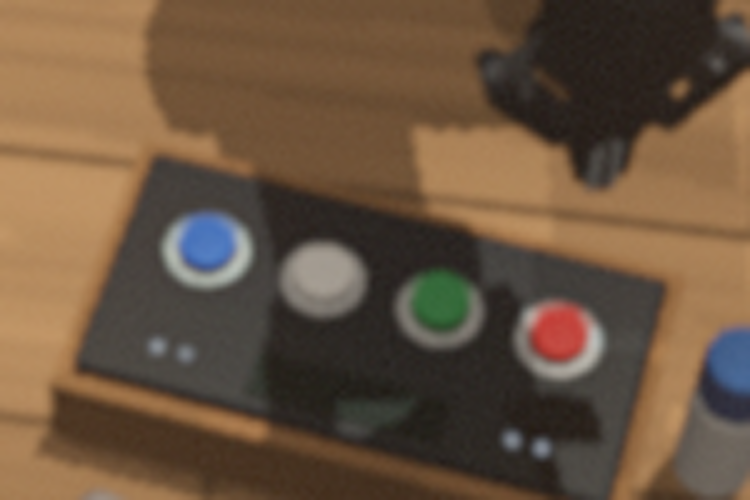

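Red at (560,331) has sunk by 0.8 px, blue and white are sunk, green at (441,299) is out, and the gripper is clear. Handing in.

```bash
python3 -c "
from rig import ctrl
print(ctrl.finish_job())"
```

```text
the job is handed in; nothing more can be done
None
```

I pushed white, blue and red in that order, each all the way down and let go before the next; all three looked part-sunk and green still out when I handed the job in at about 8 s (no verdict came back).

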